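# Show which jar goes on which trivet

### The arm

A 6-joint arm with a two-finger parallel gripper is mounted at the origin on a cart in front of the work surface, level with it; the furniture and walls round the work are solid. World frame = base frame: x ahead of the robot, y to its left, z up, the work surface at z = 0. Lengths are in m, angles in degrees, forces in N, time in s.
With the tool pointing down it reaches from about 0.35 to 0.875 m from the base axis. Payload 4.2 kg.
Tool frame: the origin (TCP) lies where the fingers leave the gripper's body, on its centre line; the fingertips stand 70 mm ahead of it and the grasp point (between the pads) lies 51 mm ahead of it; z points along the fingers, y is the direction in which the jaws open and shut (so a half turn about z gives the same grasp; the last joint's range is limited). The gripper opens to 87 mm and grips with 3 to 60 N. Pads are 19 mm wide; open, the fingers measure 117 mm over their backs; the gripper's body (75 mm by 190 mm) begins 51 mm behind the grasp point.
Start: joints at [83.285, 22.042, 0.453, 0, -68.411, -14.817], TCP at [0.229, 0.581, 0.292] pointing down, gripper open.
Joint ranges: [-179.83, 179.83], [-69.29, 118.12], [-61.27, 80.66], [-181.25, 117.63], [-171.15, -9.14], [-177.46, 177.46]. Speed limits (degrees/s): [159.86, 159.86, 180, 180, 180, 180].

### API

Orientations are given as a 3x3 rotation matrix whose columns are the frame's x, y, z axes.
In Python, from station import sense, capture, camera_model, finish_job gives the robot as it stands.
- The arm moves only by the shell command python3 -m inch 'ROWS'. ROWS is JSON, a list of rows, each an object with "hand": the closure, from 0 (fully open) to 1 (shut); "slide": the shift along the world's x, y, z in cm, a list of three; "yaw": the turn about the world's z in rad. A call has 1 to 10 rows; each row is the pose to reach, as a shift and turn from the pose commanded when the call began; what a row does not reach only later rows make up. A row lasts 1/8 s, in which the tool goes at most 62.5 mm and 10.7 degrees, less where a joint would pass 70% of its speed; a pose out of reach is approached as far as the arm can. A call with a gripper value outside its range is refused whole. The fingers move at their own pace and stop on an object; the grip force is fixed at half the most. Time passes only in rows, so rows that repeat a pose let the fingers close. It gives the time, the measured TCP pose, the force and the opening at its end, in the units of the state.
- sense(): the state, without advancing time (a new reading comes with each control period).
- capture(name): name is "scene" or "top"; returns the picture (384x512x3 uint8, blue, green, red); there is no depth.
- camera_model(name): a dict with "mtx" (3x3 intrinsics, pixels), "k1" (the pictures are not rectified: a ray, as slopes to the right and down, at radius r is drawn at 1 + k1 r^2 times it, then the intrinsics apply), "xyz" and "orientation" of the camera in the world. Camera axes: x right, y up, looking along -z (the intrinsics and any distortion apply to the point x, -y, -z); pixel columns grow to the right and rows downward; lengths in m; the calibration is good to about 2 mm. A picture is of the moment at which its call begins. camera_model takes no time and is no camera call.
- finish_job(): hands the job in, once; it reports no verdict.
The state is a dict: "time_s": time; "joints": joint angles; "joint_velocities": joint speeds; "effort": joint torques, N m; "tcp_pos": TCP position; "ee_rot": TCP orientation; "wrist_force": force on the tool from outside, world axes, zero at the start; "moment": the same for the moment, N m; "gripper_width": opening from 0.0 (shut) to 1.0 (fully open).
Only numpy, scipy, OpenCV 4.12 (cv2) and the standard library are available. Lean on these libraries where they do the work, as an engineer would, in place of code of your own. Each camera call takes 0.05 s, during which the arm holds its last target. There are 200 camera calls.

### The job

Show a kitchen helper which jar goes where, by pointing only. First point down at the squat jar, the lowest of the three wide jars standing free in the middle of the wooden worktop (not one of the row along the back wall): bring the closed fingertips to about 3 cm above the middle of its lid and hold still there for two seconds; then point in the same way at the middle of the cork trivet on this worktop that has nothing on it, for two seconds, and finish still pointing there. Touch nothing and do not point at the other wide jars or the mug on the way: travel well above them and in front of the coffee maker.

Things in the scene. Friction and masses are not known exactly. Their poses are not given: they have to be found in the camera images.
- squat_jar_top (a point): Centre of the top of the lid of the squat jar: a round glass jar with a flat screw lid, 68 mm in diameter and 84 mm high, the lowest of the three wide jars (the places of the jars are swapped at random). It stands loose in the middle of the wooden worktop, 0.42 to 0.70 m from the robot's base; a similar jar in the row along the back wall is only part of the room. z up.
- honey_jar_top (a point): Centre of the top of the lid of the tallest wide jar, 71 mm in diameter and 110 mm high. Not to be pointed at or touched. z up.
- jam_jar_top (a point): Centre of the top of the lid of the third wide jar, 72 mm in diameter and 102 mm high. Not to be pointed at or touched. z up.
- free_trivet_top (a point): Centre of the upper face of the empty trivet: a loose round cork disc, 208 mm in diameter and 14 mm thick, lying flat in the front half of the wooden worktop with nothing on it (left or right of the jars, at random); cork discs on the white side table are only part of the room. z up.
- mug_trivet_top (a point): Centre of the upper face of the other cork trivet, 209 mm in diameter and 14 mm thick, which carries the mug. z up.
- mug_rim (a point): Centre of the mouth of the mug that stands on the other trivet: 83 mm in diameter, 94 mm high, its rim 108 mm above the worktop; its handle reaches about 75 mm from this point. z up.
- squat_jar: The squat jar; origin at the centre of its underside, z up.
- honey_jar: The tallest wide jar; origin at the centre of its underside, z up.
- jam_jar: The third wide jar; origin at the centre of its underside, z up.
- free_trivet: The empty trivet; origin at the centre of its underside, z up.
- mug_trivet: The trivet under the mug; origin at the centre of its underside, z up.
- mug: The mug; origin on its underside, 17 mm from the axis of its cup towards the handle, z up, handle towards its -y.
- spice_jar: Bystander: a slim spice jar, 46 mm in diameter and 106 mm high, among the wide jars; origin at the centre of its underside.
- coffee_maker: Fixed obstacle: the coffee maker behind the jars and to their left, 275 mm deep, 206 mm wide and 354 mm high, taller than the gripper's travel height, so pass in front of it (nearer to the robot). Origin at the centre of its underside; x points away from the robot, z up; its front is 138 mm towards the robot from the origin.
- teaspoon: Bystander: a metal teaspoon lying on the worktop, 130 x 26 x 11 mm; origin at the centre of its underside, x along its length.

How it is judged:
By the outcome, as a careful person would: the job done as asked, in the order asked, and still so for the second after the job is handed in, with the robot touching nothing.
It also fails if it takes over 48 s, if anything falls off the work surface, if the arm or the gripper's body presses on something with over 40 N, if the wrist force passes 120 N, or if a joint passes its speed limit or range.

## Working session

There is one attempt and no reset: what is moved stays moved. The work goes in short steps, Python scripts to look and compute and a shell command to move; the robot and the scene stay as the last step left them, time stands still between calls to the robot, and variables do not carry over. Pictures are saved under pics/ and viewed, about 8 in all and at most 12, crops included, and the job is handed in when it is done.

```bash
mkdir -p pics; python3 - <<'E'
from station import *
import cv2
for n in("scene","top"):
    cv2.imwrite(f"pics/{n}0.png",cv2.resize(capture(n),(800,600),interpolation=cv2.INTER_CUBIC)); m=camera_model(n); print(n,m)
s=sense();print(s['time_s'],s['tcp_pos'],s['ee_rot'],s['gripper_width'])
E
```

```text
scene {'mtx': array([[463.33896729,   0.        , 248.10291603],
       [  0.        , 463.33896729, 192.32301492],
       [  0.        ,   0.        ,   1.        ]]), 'k1': -0.13265396869394358, 'xyz': array([-0.07162292,  0.94057857,  1.24621782]), 'orientation': array([[-8.36513435e-01,  3.90860357e-01, -3.84022727e-01],
       [-5.47946399e-01, -5.96536338e-01,  5.86429143e-01],
       [ 1.28393087e-04,  7.00979727e-01,  7.13181187e-01]])}
top {'mtx': array([[357.60188078,   0.        , 252.87076987],
       [  0.        , 357.60188078, 188.60138257],
       [  0.        ,   0.        ,   1.        ]]), 'k1': 0.03370775952951336, 'xyz': array([ 0.41642986, -0.05186151,  1.27063968]), 'orientation': array([[-0.00377062,  0.99281616, -0.11959036],
       [-0.99998963, -0.00343817,  0.00298607],
       [ 0.00255345,  0.11960038,  0.99281883]])}
0.1 [0.22921127 0.58102262 0.29124961] [[ 9.30156732e-01 -3.67162133e-01 -6.49550427e-04]
 [-3.67162697e-01 -9.30154840e-01 -1.87822890e-03]
 [ 8.54320566e-05  1.98553795e-03 -9.99998025e-01]] 0.9968751399220229
```

View pics/scene0.png

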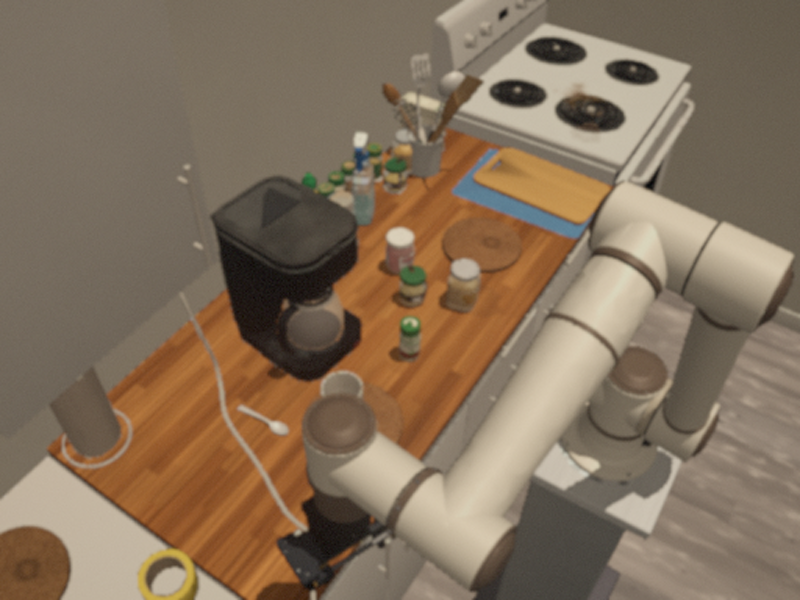

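View pics/top0.png

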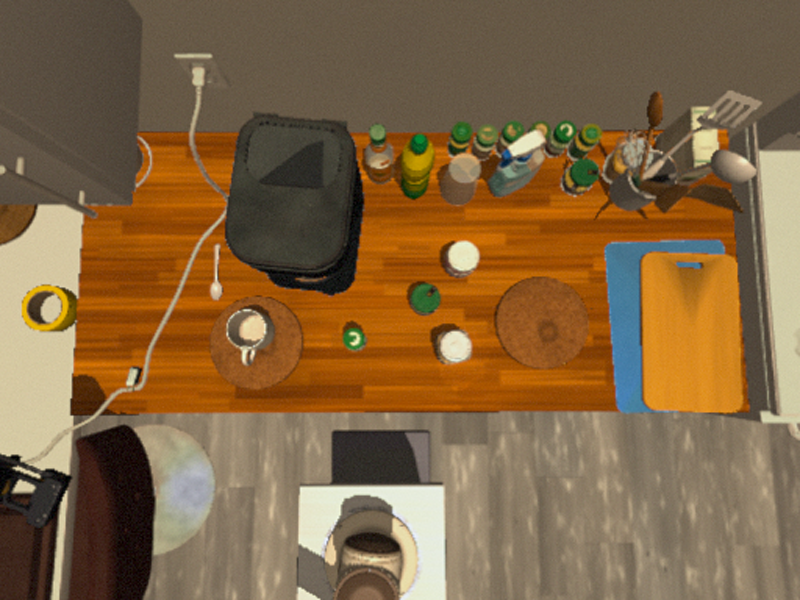

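Top view (800x600): the wide jars' lids are at about (462,258) white, (425,298) green and (454,346) white. The slim spice jar is at (354,337), the free trivet at (542,322) on the right, and the mug on the left trivet. In the scene view the lids are at about (401,237), (412,274) and (465,268). Next I'll measure them by masks and triangulation.

```bash
cat > h.py <<'E'
from station import *
import cv2, numpy as np
def ray(n,p):
    m=camera_model(n);K=m['mtx'];k=np.array([m['k1'],0,0,0,0.])
    u=cv2.undistortPoints(np.array([[p]],float),K,k)[0,0]
    d=m['orientation']@np.array([u[0],-u[1],-1]);return m['xyz'],d/np.linalg.norm(d)
def plane(n,p,z):
    o,d=ray(n,p);return o+d*(z-o[2])/d[2]
def tri(p,q):
    o1,d1=ray("top",p);o2,d2=ray("scene",q)
    A=np.stack([d1,-d2],1);s=np.linalg.lstsq(A,o2-o1,rcond=None)[0]
    a,b=o1+d1*s[0],o2+d2*s[1];return (a+b)/2,np.linalg.norm(a-b)
def blob(mask,near):
    n,l,st,c=cv2.connectedComponentsWithStats(mask.astype(np.uint8))
    i=1+np.argmin(np.linalg.norm(c[1:]-near,axis=1)+1e3*(st[1:,4]<20));return c[i],st[i],l==i
def project(n,X):
    m=camera_model(n);v=m['orientation'].T@(np.array(X)-m['xyz']);v=np.array([[[v[0],-v[1],-v[2]]]])
    return cv2.projectPoints(v,np.zeros(3),np.zeros(3),m['mtx'],np.array([m['k1'],0,0,0,0.]))[0][0,0]
E
python3 - <<'E'
from h import *
T=capture("top");S=capture("scene");f=lambda x,y:np.array([(x+.5)*.64-.5,(y+.5)*.64-.5])
def masks(I):
    h=cv2.cvtColor(I,cv2.COLOR_BGR2HSV).astype(int);H,s,v=h[...,0],h[...,1],h[...,2]
    return dict(g=(H>38)&(H<90)&(s>70)&(v>25),w=(s<90)&(v>95),t=(H<20)&(s<190)&(s>80)&(v<130))
mt,ms=masks(T),masks(S)
for nm,k,a,b in[("A","w",(462,256),(401,237)),("G","g",(425,298),(412,274)),("C","w",(454,346),(465,268)),("sp","g",(354,337),(410,325)),("triv","t",(542,322),(482,244)),("mugtriv","t",(257,342),(370,420))]:
    p,sp,_=blob(mt[k],f(*a));q,sq,_=blob(ms[k],f(*b))
    print(nm,p.round(1),sp,q.round(1),sq,*[np.round(x,3) for x in tri(p,q)],"z0.084:",plane("top",p,.084).round(3),"z.014",plane("top",p,.014).round(3))
c=lambda I,x,y,w,h:cv2.resize(I[y:y+h,x:x+w],(400,300),interpolation=cv2.INTER_CUBIC)
def lab(I,m):
    J=I.copy();J[m['g']]=(255,0,255);J[m['w']]=(255,255,0);J[m['t']]=(0,0,255);return J
o=np.vstack([np.hstack([c(I,*r) for I in(X,lab(X,m))]) for X,m,r in((T,mt,(220,145,160,120)),(S,ms,(225,125,120,90)))])
cv2.imwrite("pics/m1.png",o)
E
```

```text
A [295.9 163.9] [286 155  21  19 307] [255.8 152.2] [247 145  18  15 216] [ 0.64  -0.199  0.097] 0.0 z0.084: [ 0.643 -0.201  0.084] z.014 [ 0.656 -0.209  0.014]
G [271.5 190.9] [263 182  19  18 243] [263.8 176.2] [256 171  16  11 132] [ 0.552 -0.118  0.082] 0.001 z0.084: [ 0.552 -0.118  0.084] z.014 [ 0.559 -0.122  0.014]
C [291.  221.1] [281 211  20  21 335] [297.4 172.3] [289 165  19  15 231] [ 0.449 -0.179  0.106] 0.001 z0.084: [ 0.451 -0.181  0.084] z.014 [ 0.453 -0.189  0.014]
sp [225.8 216.4] [220 210  13  14 125] [262.  210.3] [257 205  11  11  77] [0.466 0.034 0.088] 0.001 z0.084: [0.467 0.034 0.084] z.014 [0.47  0.039 0.014]
triv [410.  207.5] [410 195   1  26  26] [314.1 154.8] [308 151  13   8  66] [ 0.553 -0.68  -0.215] 0.092 z0.084: [ 0.495 -0.574  0.084] z.014 [ 0.499 -0.605  0.014]
mugtriv [169.9 212.4] [158 197  19  33 130] [263.9 275.5] [254 262  22  25 136] [ 0.421  0.215 -0.006] 0.138 z0.084: [0.481 0.219 0.084] z.014 [0.485 0.235 0.014]
```

View pics/m1.png

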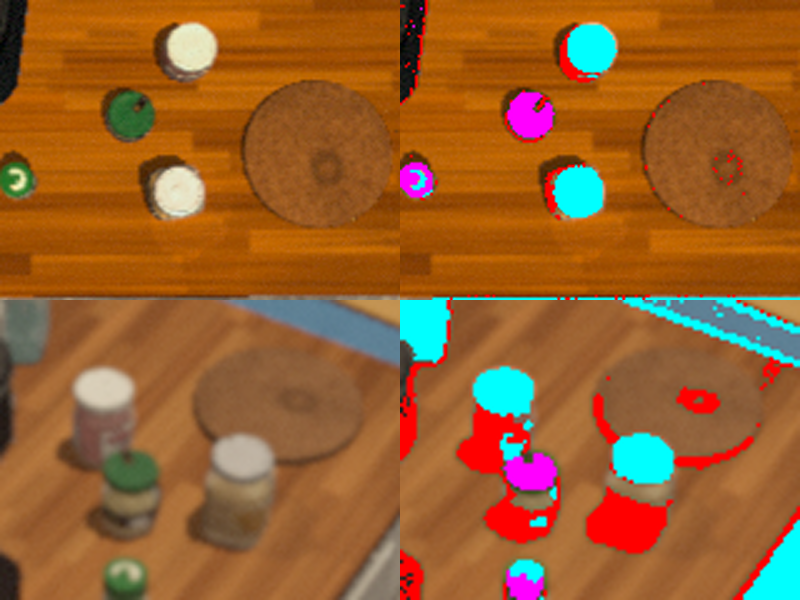

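The lids triangulate to z = 0.097, 0.082 (green) and 0.106, so green is the squat jar, at about (0.552, -0.118). The trivet mask failed. I'll measure the trivet again by saturation, along with the coffee maker's edges and the mug.

```bash
python3 - <<'E'
from h import *
T=capture("top");S=capture("scene");f=lambda x,y:np.array([(x+.5)*.64-.5,(y+.5)*.64-.5])
P=[]
for I,a in((T,(347,206)),(S,(308,156))):
    L=cv2.GaussianBlur(cv2.cvtColor(I,cv2.COLOR_BGR2HSV),(3,3),0)
    s=L[...,1].astype(int);ref=np.median(s[a[1]-6:a[1]+7,a[0]-9:a[0]+10])
    bg=np.median(s[a[1]-45:a[1]+45,a[0]-60:a[0]+60]);th=(ref+bg)/2
    m=((s<th)&(s>ref-50)).astype(np.uint8);m=cv2.morphologyEx(m,cv2.MORPH_OPEN,np.ones((5,5)))
    c,st,b=blob(m,a);cn=max(cv2.findContours(b.astype(np.uint8),0,2)[0],key=len)
    e=cv2.fitEllipse(cv2.convexHull(cn));print(ref,bg,c,st,e);P.append(e[0])
print("tri",tri(*P),plane("top",P[0],.014),plane("scene",P[1],.014))
for n,p,z in[("cm front top",(300,272),.354),("cm right top",(358,180),.354),("cm base fr",(352,292),.03),("cm base fr hi",(352,285),.1),("mug rim",(249,329),.108),("mugtriv",(257,342),.014)]:print(n,plane("top",f(*p),z).round(3))
E
```

```text
200.0 241.0 [346.57168983 206.23701536] [ 318  178   59   58 2734] ((346.4971923828125, 206.1625213623047), (57.86003875732422, 60.2578239440918), 130.35255432128906)
150.0 150.0 [294.08169935 189.19607843] [285 179  22  21 306] ((294.941650390625, 188.71932983398438), (21.498775482177734, 24.155269622802734), 109.60179901123047)
tri (array([ 0.54587852, -0.44129152, -0.25085811]), np.float64(0.05240183416558751)) [ 0.50452711 -0.38428883  0.014     ] [ 0.45487649 -0.18514068  0.014     ]
cm front top [0.566 0.103 0.354]
cm right top [0.723 0.008 0.354]
cm base fr [0.573 0.041 0.03 ]
cm base fr hi [0.579 0.036 0.1  ]
mug rim [0.486 0.249 0.108]
mugtriv [0.463 0.254 0.014]
```

```bash
python3 -m inch '[{"hand":1,"slide":[0,0,3],"yaw":0},{"hand":1,"slide":[2,-5,4],"yaw":0},{"hand":1,"slide":[4,-10,4],"yaw":0}]'
```

```text
time_s: 0.68
tcp_pos: [0.2696, 0.4808, 0.3331]
ee_rot: [[0.931, -0.366, 0.001], [-0.366, -0.931, 0.002], [0.0, -0.002, -1.0]]
wrist_force: [0.8, -0.4, 0.3]
gripper_width: 0.741
```

```bash
python3 -m inch '[{"hand":1,"slide":[2,-5,0],"yaw":0},{"hand":1,"slide":[4,-10,0],"yaw":0},{"hand":1,"slide":[6,-15,0],"yaw":0},{"hand":1,"slide":[7,-20,0],"yaw":0},{"hand":1,"slide":[8,-25,0],"yaw":0},{"hand":1,"slide":[9,-30,0],"yaw":0},{"hand":1,"slide":[10,-35,0],"yaw":0},{"hand":1,"slide":[10,-40,0],"yaw":0},{"hand":1,"slide":[10,-45,0],"yaw":0},{"hand":1,"slide":[11,-49,0],"yaw":0}]'; python3 - <<'E'
from h import *
s=sense();print(s['joints'],s['tcp_pos']); print((np.array([.552,-.118,.184])-s['tcp_pos'])*100)
E
```

```text
time_s: 1.92
tcp_pos: [0.3786, -0.0104, 0.3327]
ee_rot: [[0.93, -0.367, 0.001], [-0.367, -0.93, 0.001], [0.001, -0.001, -1.0]]
wrist_force: [1.5, 0.5, 0.2]
gripper_width: 0.006
[ 2.33752913e+01 -5.04405918e+00 -2.64354955e+01 -6.09099075e-03
 -6.85246321e+01  4.50884402e+01] [ 0.37862207 -0.01041205  0.33268847]
[ 17.33779318 -10.75879534 -14.86884675]
```

```bash
python3 -m inch '[{"hand":1,"slide":[4.3,-2.7,0],"yaw":0},{"hand":1,"slide":[8.6,-5.4,0],"yaw":0},{"hand":1,"slide":[13,-8.1,0],"yaw":0},{"hand":1,"slide":[17.3,-10.8,0],"yaw":0},{"hand":1,"slide":[17.3,-10.8,-3],"yaw":0},{"hand":1,"slide":[17.3,-10.8,-6],"yaw":0},{"hand":1,"slide":[17.3,-10.8,-9],"yaw":0},{"hand":1,"slide":[17.3,-10.8,-10],"yaw":0}]'; python3 - <<'E'
from h import *
s=sense();print(s['tcp_pos'],(np.array([.552,-.118,.184])-s['tcp_pos'])*100)
tip=s['tcp_pos']+.07*s['ee_rot'][:,2];lid=[.552,-.118,.083]
o=[]
for n in("scene","top"):
    I=capture(n);I=cv2.resize(I,(1536,1152),interpolation=cv2.INTER_CUBIC)
    for X,c in((tip,(0,0,255)),(lid,(255,0,255)),([.5045,-.384,.014],(255,255,0))):cv2.drawMarker(I,tuple(int(v) for v in project(n,X)*3+1),c,0,14,1)
    x,y=(project(n,lid)*3).astype(int);o.append(I[y-230:y+230,x-200:x+200])
cv2.imwrite("pics/j1.png",np.hstack(o))
E
```

```text
time_s: 2.92
tcp_pos: [0.5514, -0.1167, 0.2303]
ee_rot: [[0.93, -0.367, -0.004], [-0.367, -0.93, 0.0], [-0.004, 0.001, -1.0]]
wrist_force: [0.2, -0.6, 0.6]
gripper_width: 0.002
[ 0.5514426  -0.11670123  0.23032789] [ 0.05574029 -0.12987661 -4.63278915]
```

View pics/j1.png

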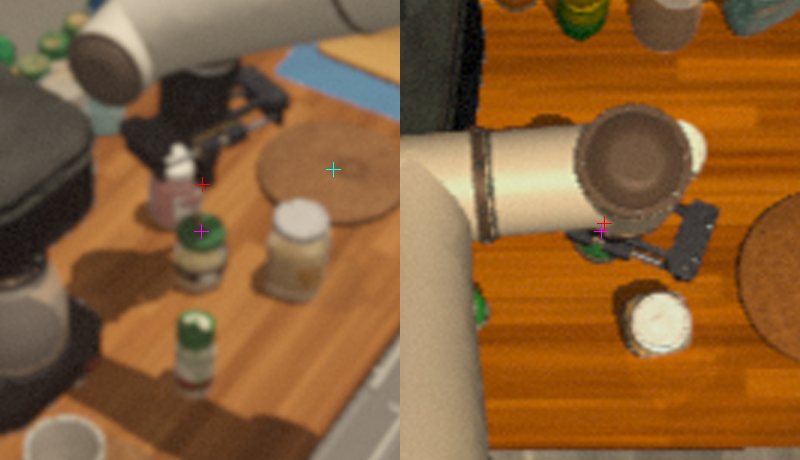

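The red tip mark coincides with the closed fingertips, and the tip stands above the green lid in both views (lid at (200,231) in the scene crop). The trivet mark is at its centre. Descending now.

```bash
python3 -m inch '[{"hand":1,"slide":[0,-0.1,-1.5],"yaw":0},{"hand":1,"slide":[0,-0.1,-3],"yaw":0},{"hand":1,"slide":[0,-0.1,-4],"yaw":0},{"hand":1,"slide":[0,-0.1,-4.6],"yaw":0},{"hand":1,"slide":[0,-0.1,-4.6],"yaw":0},{"hand":1,"slide":[0,-0.1,-4.6],"yaw":0}]'
```

```text
time_s: 3.78
tcp_pos: [0.5527, -0.1176, 0.1866]
ee_rot: [[0.93, -0.367, 0.001], [-0.367, -0.93, -0.0], [0.001, -0.0, -1.0]]
wrist_force: [0.1, 0.2, -0.6]
gripper_width: 0.007
```

```bash
H='x'; python3 -m inch '[{"hand":1,"slide":[0,0,-0.2],"yaw":0},{"hand":1,"slide":[0,0,-0.2],"yaw":0},{"hand":1,"slide":[0,0,-0.2],"yaw":0},{"hand":1,"slide":[0,0,-0.2],"yaw":0},{"hand":1,"slide":[0,0,-0.2],"yaw":0},{"hand":1,"slide":[0,0,-0.2],"yaw":0},{"hand":1,"slide":[0,0,-0.2],"yaw":0},{"hand":1,"slide":[0,0,-0.2],"yaw":0},{"hand":1,"slide":[0,0,-0.2],"yaw":0},{"hand":1,"slide":[0,0,-0.2],"yaw":0}]'
python3 -m inch '[{"hand":1,"slide":[0,0,0],"yaw":0},{"hand":1,"slide":[0,0,0],"yaw":0},{"hand":1,"slide":[0,0,0],"yaw":0},{"hand":1,"slide":[0,0,0],"yaw":0},{"hand":1,"slide":[0,0,0],"yaw":0},{"hand":1,"slide":[0,0,0],"yaw":0},{"hand":1,"slide":[0,0,0],"yaw":0},{"hand":1,"slide":[0,0,0],"yaw":0},{"hand":1,"slide":[0,0,0],"yaw":0},{"hand":1,"slide":[0,0,0],"yaw":0}]'
python3 - <<'E'
from h import *
s=sense();tip=s['tcp_pos']+.07*s['ee_rot'][:,2];print(tip,s['joint_velocities'])
o=[]
for n in("scene","top"):
    I=capture(n);I=cv2.resize(I,(1536,1152),interpolation=cv2.INTER_CUBIC)
    x,y=(project(n,tip)*3).astype(int);cv2.drawMarker(I,(int(x),int(y)),(0,0,255),0,10,1);o.append(I[y-200:y+200,x-200:x+200])
cv2.imwrite("pics/j2.png",np.hstack(o))
E
```

```text
time_s: 5.03
tcp_pos: [0.5524, -0.1176, 0.1843]
ee_rot: [[0.93, -0.367, 0.0], [-0.367, -0.93, 0.0], [0.0, -0.0, -1.0]]
wrist_force: [-0.4, 0.4, 0.4]
gripper_width: -0.001
time_s: 6.28
tcp_pos: [0.5523, -0.1176, 0.1842]
ee_rot: [[0.93, -0.367, -0.0], [-0.367, -0.93, -0.0], [-0.0, 0.0, -1.0]]
wrist_force: [0.6, -0.8, 0.1]
gripper_width: 0.006
[ 0.55232843 -0.11761649  0.11423737] [-0.0108875   0.07156145  0.1078629   0.04812964 -0.04214442  0.07787979]
```

View pics/j2.png

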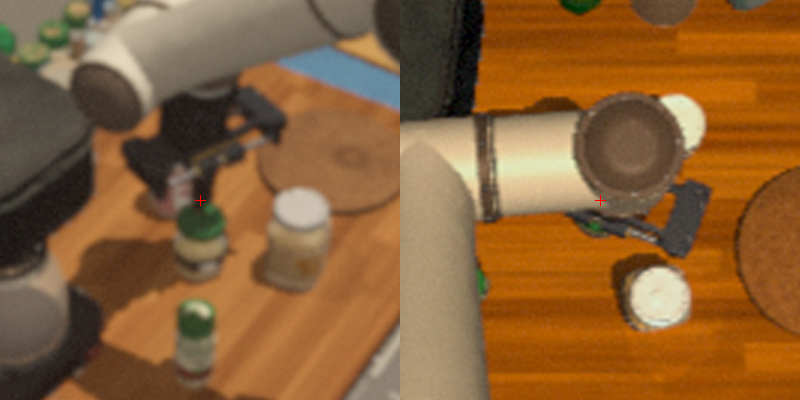

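The fingertips are about 30 mm over the green lid, still and touching nothing. I'll hold a little longer for margin, then lift and travel to the trivet.

```bash
python3 -m inch '[{"hand":1,"slide":[0,0,0],"yaw":0},{"hand":1,"slide":[0,0,0],"yaw":0},{"hand":1,"slide":[0,0,0],"yaw":0},{"hand":1,"slide":[0,0,0],"yaw":0},{"hand":1,"slide":[0,0,4],"yaw":0},{"hand":1,"slide":[0,0,8],"yaw":0},{"hand":1,"slide":[0,0,12],"yaw":0},{"hand":1,"slide":[0,0,14],"yaw":0}]'
python3 -m inch '[{"hand":1,"slide":[-1,-5,0],"yaw":0},{"hand":1,"slide":[-2,-10,0],"yaw":0},{"hand":1,"slide":[-3,-15,0],"yaw":0},{"hand":1,"slide":[-4,-20,0],"yaw":0},{"hand":1,"slide":[-4.5,-24,0],"yaw":0},{"hand":1,"slide":[-4.8,-26.6,0],"yaw":0},{"hand":1,"slide":[-4.8,-26.6,0],"yaw":0}]'
python3 - <<'E'
from h import *
s=sense();p=s['tcp_pos'];print(p,(np.array([.5045,-.3843,.114])-p)*100)
S=capture("scene");I=cv2.resize(S,(1536,1152),interpolation=cv2.INTER_CUBIC)
C=np.array([.5045,-.3843,.014])
for a in np.arange(0,2*np.pi,.15):
    cv2.circle(I,tuple(int(v) for v in project("scene",C+.104*np.array([np.cos(a),np.sin(a),0]))*3+1),2,(255,255,0),-1)
x,y=(project("scene",C)*3).astype(int);cv2.imwrite("pics/t1.png",I[y-250:y+250,x-300:x+300])
E
```

```text
time_s: 7.38
tcp_pos: [0.5529, -0.1177, 0.3271]
ee_rot: [[0.93, -0.367, 0.004], [-0.367, -0.93, -0.0], [0.004, -0.001, -1.0]]
wrist_force: [-0.2, -0.1, 0.1]
gripper_width: 0.005
time_s: 8.25
tcp_pos: [0.5037, -0.3852, 0.3235]
ee_rot: [[0.929, -0.37, -0.001], [-0.37, -0.929, 0.0], [-0.001, -0.0, -1.0]]
wrist_force: [-0.5, 0.5, -0.5]
gripper_width: 0.004
[ 0.5037403  -0.38521249  0.32352179] [  0.07596987   0.0912488  -20.95217854]
```

View pics/t1.png

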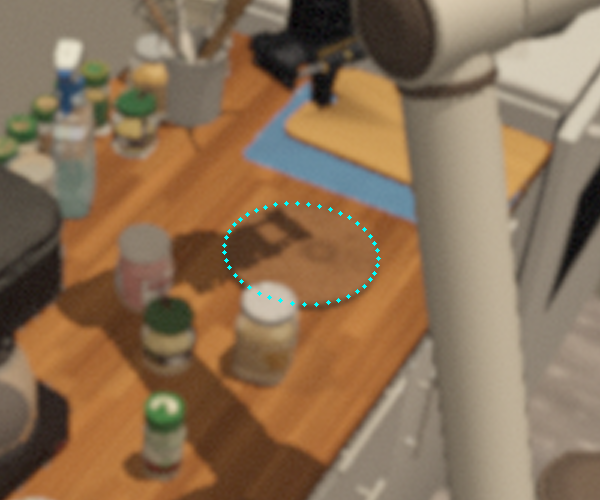

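The drawn circle (diameter 208 mm at z = 14 mm) matches the trivet's edge in the scene view, which confirms its centre and height. Descending onto it.

```bash
python3 -m inch '[{"hand":1,"slide":[0,0,-4],"yaw":0},{"hand":1,"slide":[0,0,-8],"yaw":0},{"hand":1,"slide":[0,0,-12],"yaw":0},{"hand":1,"slide":[0,0,-15],"yaw":0},{"hand":1,"slide":[0,0,-18],"yaw":0},{"hand":1,"slide":[0,0,-20],"yaw":0},{"hand":1,"slide":[0,0,-20.8],"yaw":0},{"hand":1,"slide":[0,0,-20.8],"yaw":0},{"hand":1,"slide":[0,0,-20.8],"yaw":0}]'
```

```text
time_s: 9.43
tcp_pos: [0.5051, -0.3837, 0.1175]
ee_rot: [[0.93, -0.366, 0.002], [-0.366, -0.93, -0.001], [0.002, 0.0, -1.0]]
wrist_force: [0.4, -0.0, 0.6]
gripper_width: 0.008
```

```bash
python3 -m inch '[{"hand":1,"slide":[0,0,-0.2],"yaw":0},{"hand":1,"slide":[0,0,-0.2],"yaw":0},{"hand":1,"slide":[0,0,-0.2],"yaw":0},{"hand":1,"slide":[0,0,-0.2],"yaw":0},{"hand":1,"slide":[0,0,-0.2],"yaw":0},{"hand":1,"slide":[0,0,-0.2],"yaw":0},{"hand":1,"slide":[0,0,-0.2],"yaw":0},{"hand":1,"slide":[0,0,-0.2],"yaw":0},{"hand":1,"slide":[0,0,-0.2],"yaw":0},{"hand":1,"slide":[0,0,-0.2],"yaw":0}]'
python3 -m inch '[{"hand":1,"slide":[0,0,0],"yaw":0},{"hand":1,"slide":[0,0,0],"yaw":0},{"hand":1,"slide":[0,0,0],"yaw":0},{"hand":1,"slide":[0,0,0],"yaw":0},{"hand":1,"slide":[0,0,0],"yaw":0},{"hand":1,"slide":[0,0,0],"yaw":0},{"hand":1,"slide":[0,0,0],"yaw":0},{"hand":1,"slide":[0,0,0],"yaw":0},{"hand":1,"slide":[0,0,0],"yaw":0},{"hand":1,"slide":[0,0,0],"yaw":0}]'
python3 -m inch '[{"hand":1,"slide":[0,0,0],"yaw":0},{"hand":1,"slide":[0,0,0],"yaw":0},{"hand":1,"slide":[0,0,0],"yaw":0},{"hand":1,"slide":[0,0,0],"yaw":0}]'
python3 - <<'E'
from h import *
s=sense();tip=s['tcp_pos']+.07*s['ee_rot'][:,2];print(tip)
o=[]
for n in("scene","top"):
    I=capture(n);I=cv2.resize(I,(1536,1152),interpolation=cv2.INTER_CUBIC)
    x,y=(project(n,tip)*3).astype(int);cv2.drawMarker(I,(int(x),int(y)),(0,0,255),0,10,1);o.append(I[y-200:y+200,x-200:x+200])
cv2.imwrite("pics/t2.png",np.hstack(o))
E
```

```text
time_s: 10.68
tcp_pos: [0.5044, -0.3836, 0.1142]
ee_rot: [[0.93, -0.367, 0.0], [-0.367, -0.93, 0.0], [0.0, -0.0, -1.0]]
wrist_force: [-0.5, -0.8, -0.4]
gripper_width: 0.008
time_s: 11.92
tcp_pos: [0.5044, -0.3836, 0.1143]
ee_rot: [[0.93, -0.367, 0.0], [-0.367, -0.93, 0.0], [0.0, -0.0, -1.0]]
wrist_force: [0.1, -0.7, 0.5]
gripper_width: 0.006
time_s: 12.42
tcp_pos: [0.5044, -0.3836, 0.1143]
ee_rot: [[0.93, -0.367, 0.0], [-0.367, -0.93, -0.0], [0.0, -0.0, -1.0]]
wrist_force: [-0.4, -0.0, -0.3]
gripper_width: 0.004
[ 0.5043634  -0.38361039  0.04425428]
```

View pics/t2.png

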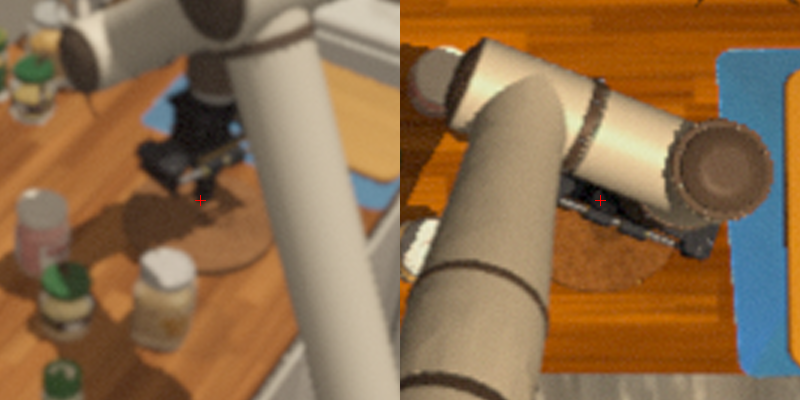

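The closed fingertips stand over the middle of the empty trivet, 30 mm above it. The jars are upright and in place.

```bash
python3 -c "from station import *;print(finish_job())"
```

```text
the job is handed in; nothing more can be done
None
```

I pointed at the squat jar and then at the empty trivet, and handed the job in at about 12.5 s of the 48 s allowed.

- **Squat jar:** The green-lidded jar is the lowest of the three. Its lid measured 82 mm high from two views, against 97 mm and 106 mm for the white-lidded ones. I held the closed fingertips over it at (0.552, -0.118), about 30 mm above the lid, for over 2.5 s.
- **Empty trivet:** It lies to the right of the jars, centred at (0.5045, -0.384). I held the fingertips 30 mm above its middle for about 3 s and finished there.
- **Travel:** The path went in front of the mug and the coffee maker, and the fingertips crossed between the jars at about 0.25 m height.

**Last checks:** The fingertips were at (0.504, -0.384, 0.044), with wrist force readings only noise (under 1 N) and the gripper shut. In the last pictures the wide jars were upright and in place; the mug was not in view there.

**What failed or disagreed:**
- **Trivet:** The first colour mask for it failed, and the second failed in the scene view, so it was never triangulated. Its position comes from the top view, using the 14 mm thickness in the text. A circle drawn from that matched its edge in the scene view.
- **White-lidded jars:** Their measured heights are 4 to 5 mm off the stated 102 and 110 mm. This does not change which jar is lowest.

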